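# Rock the sorter's gate over and feed the next ball

## Task

The left chute of the ball sorter has its ball. Press down the raised right end of the seesaw gate with a fingertip until the gate is fully over to the right, then push the waiting ball off the feed tower with a fingertip so that it rolls over the gate and down into the right chute. Only press and push: lift nothing, leave the ball in the left chute where it is, and do not disturb the bottle, the tape or the pliers around the sorter.

Things in the scene. Friction and masses are not known exactly. Their poses are not given: they have to be found in the camera images.
- sorter: the ball sorter, a fixed bench fixture on a dark base plate (170 x 380 x 8 mm): feed tower at the near side, behind it the seesaw gate lying along y, a fixed chute at each end. Origin on the worktop below the middle; x points away from the robot, turned left by 0.1 to 0.6 rad, y to the left, z up. All mm coordinates here are in this frame
- feed_top (a point): on the floor of the feed tower's channel, mid width, x -38, z 97. Tower: x -81 to 5, y -30 to 30. The channel runs along x, open at both ends, floor z 100 at the near end, z 94 at the far end; side rails 7 mm high, 40 mm apart inside, 48 outside. A 2.6 mm high lip crosses the floor at x -28
- gate_pivot (a point): middle of the gate on its pivot axis, at (30, 0, 80). The gate is an open trough 200 mm long (y -100 to 100), floor 4 mm above the axis, far wall 20 mm high, near wall 10 mm high with a gap in front of the tower
- gate (a joint): tilt of the seesaw gate about a level axis along the sorter's x: negative feeds the left (+y) chute, 0 is level, positive the right (-y) chute. Stops at -0.26 and +0.26 rad; starts tilted to the left (-0.26 to -0.16). No spring: a stiff pivot (0.08 N m, about 1 N at the tab) keeps it where it is left
- press_tab (a point): centre of the top of the ribbed thumb tab (38 x 40 x 6 mm) on the right-hand end of the gate, near side; moves with the gate, 80 mm from the pivot axis. At the start 96 to 104 mm over the worktop, about 63 mm with the gate fully over to the right. 30 mm free between tab and feed tower; nothing above it or on its near side. The left end has a like tab
- feed_ball: polished, slippery steel ball waiting on the feed tower, 36 mm across, about 0.19 kg, origin at its centre, 115 mm over the worktop. It lies against the lip; pushed at mid height along the sorter's x (about 2 N) it rolls over the lip, drops 10 mm into the gate and rolls on by itself. The channel behind it, towards the robot, is free for a fingertip (keep above the rails)
- done_ball: a like steel ball, already lying at the outer end of the left chute; origin at its centre
- right_chute (a point): on the floor of the right chute at (30, -160, 38), near its closed end (y -184), where the ball comes to rest. The chute begins at the gate's end (y -100), 50 mm wide inside, side and end walls up to z 80; the left chute is its mirror image
- vial_2: small dark-red bottle with a white cap, 29 mm wide, 62 mm tall, standing behind the sorter; origin at the centre of its underside. Bystander
- black_tape: roll of black tape lying flat, 50 mm across, 18 mm high, behind the sorter on the left; origin at the centre of its underside. Bystander
- pliers_green: green-handled pliers lying flat, 135 x 45 x 11 mm, in front of the sorter on the left; origin at the centre of the underside. Bystander
Mind the look-alikes: they are no part of the job. What is shaped like the feed_ball but yellow is not meant. Leave any pink or red look-alike of the done_ball alone.

How it is judged:
On the way, in this order (a step that is already met when the one before it is completed fails the run):
1. the gate is fully over to the right while the ball still waits on the feed tower (value of joint gate above 0.2 rad and x of feed_ball in the frame of sorter below -0.015 m and z of feed_ball in the frame of sorter above 0.1 m), for 0.2 s.
2. the ball is in the trough of the gate (value of joint gate above 0.2 rad and x of feed_ball in the frame of sorter between 0.015 and 0.05 m and y of feed_ball in the frame of sorter between -0.095 and 0.02 m and z of feed_ball in the frame of sorter between 0.06 and 0.112 m), for 0.04 s.
At the end, for the whole second after the job is handed in: the gate is over to the right (joint above 0.2 rad), the fed ball lies at rest in the right chute, at its closed end, and the other ball still lies in the left chute (value of joint gate above 0.2 rad and x of feed_ball in the frame of sorter between 0 and 0.06 m and z of feed_ball in the frame of sorter between 0.03 and 0.08 m and y of feed_ball in the frame of sorter between -0.19 and -0.115 m and x of done_ball in the frame of sorter between 0 and 0.06 m and z of done_ball in the frame of sorter between 0.03 and 0.08 m and y of done_ball in the frame of sorter between 0.115 and 0.19 m and linear speed of feed_ball below 0.05 m/s); the robot touches nothing.
It fails at once if the waiting ball is lifted (more than about 15 mm) (z of feed_ball in the frame of sorter above 0.131 m).
It fails at once if the ball is lifted out of the right chute (y of feed_ball in the frame of sorter below -0.115 m and z of feed_ball in the frame of sorter above 0.105 m).
It fails at once if the ball in the left chute is moved by more than 20 mm (distance of done_ball from where it was at the start of the episode above 0.02 m).
It fails at once if the bottle, the tape or the pliers is moved by more than 15 mm or the bottle tipped (distance of any of vial_2, black_tape, pliers_green from where it was at the start of the episode above 0.015 m or angle between vial_2's own z axis and vertical above 0.5 rad).
It also fails if it takes over 40 s, if anything falls off the work surface, if the arm or the gripper's body presses on something with over 40 N, if the wrist force passes 120 N, or if a joint passes its speed limit or range.

## Robot

A 6-joint arm with a two-finger parallel gripper is mounted at the origin on the work surface; the furniture and walls round the work are solid. World frame = base frame: x ahead of the robot, y to its left, z up, the work surface at z = 0. Lengths are in m, angles in rad, forces in N, time in s.
With the tool pointing down it reaches from about 0.4 to 0.825 m from the base axis. Payload 7 kg.
Tool frame: the origin (TCP) lies midway between the tips of the shut fingers; the grasp point (between the pads) lies 19 mm behind it (arm.hold_point_z is the distance from the TCP to the grasp point, in m); z points along the fingers, x is the direction in which the jaws open and shut, and the axes are right-handed (so a half turn about z gives the same grasp; the last joint's range is limited). The gripper opens to 88 mm and grips with 3 to 60 N. Pads are 19 mm wide; open, the fingers measure 130 mm over their backs; the gripper's body (78 mm by 193 mm) begins 47 mm behind the grasp point.
Start: joints at [1.57, 0.359, 0.012, 0, -1.224, -0.288], TCP at [0.192, 0.647, 0.227] pointing down, gripper open.
Joint ranges: [-3.07, 3.07], [-1.43, 2.12], [-1.02, 1.25], [-3.03, 1.67], [-3.05, -0], [-3.03, 3.03]. Speed limits (rad/s): [2.39, 2.39, 3.01, 3.14, 3.14, 3.14].

## Interface

Orientations are given as [roll, pitch, yaw] about the fixed x, y, z axes, in that order (R = Rz(yaw) Ry(pitch) Rx(roll)).
In Python, from station import readout, viewer, job, arm gives the robot as it stands.
- The arm moves only by the tool apply_moves, never from a script. Its argument "deltas" is text: rows parted by semicolons, each of 4 numbers parted by spaces: the shift along the tool's x, y, z in cm, then the turn about the tool's z in rad. A call has 1 to 10 rows; each row shifts and turns the commanded pose from where the row before left it, along the tool's axes as they then stand; what a row does not reach is not made up. A row lasts 1/8 s, in which the tool goes at most 62.5 mm and 10.7 degrees, less where a joint would pass 70% of its speed; a pose out of reach is approached as far as the arm can. A call is refused whole if a number of a shift passes 6.25 or a number of a turn 0.188, either way. A call with a gripper value outside its range is refused whole. "gripper" is the closure, from -1 (fully open) to 1 (shut), so that 0 is half open, set as the call begins (left out, the last holds). The fingers move at their own pace and stop on an object; "squeeze" is the grip in N (left out, the last holds). Time passes only in rows, so rows that do not move let the fingers close. It gives the time, the measured TCP pose, the force and the opening at its end, in the units of the state.
- readout.get_state(): the state, without advancing time (a new reading comes with each control period).
- viewer.grab_frame(name): name is "scene" or "top" or "wrist"; returns a dict with "image" (384x512x3 uint8, red, green, blue), "camera_matrix" (3x3 intrinsics, pixels), "cam_to_world" (4x4, takes a point from camera to world coordinates). Camera axes: x right, y up, looking along -z (the intrinsics and any distortion apply to the point x, -y, -z); pixel columns grow to the right and rows downward; lengths in m; the calibration is good to about 2 mm. A picture is of the moment at which its call begins. There is no depth.
- job.job_done(): hands the job in, once; it reports no verdict.
Trained networks look in the newest picture that a camera, given by its name, has taken for a name from the list of things; names that differ only in an ending like _2 or _b are one class to them, and where a whole thing is asked for, a point or a joint stands for the part that bears it (a point fixed in the world has none). Each returns a list of dicts, best first, with "conf" (0 to 1); they miss things now and then, are a little off and sometimes report something else, mostly with a low value. They report only what shows in the picture. A call takes as long as a camera call. They do not tell look-alikes from the thing itself.
- viewer.silhouettes(camera, query): "region" (384x512 bool, what is visible of it) and "extent" ([left, top, width, height] in pixels, round what is visible of it).
The state is a dict: "t": time; "q": joint angles; "qd": joint speeds; "joint_efforts": joint torques, N m; "eef_pos": TCP position; "ee_rot": TCP orientation; "force": force on the tool from outside, world axes, zero at the start; "moment": the same for the moment, N m; "width": finger opening in m.
Only numpy, scipy, OpenCV 4.12 (cv2) and the standard library are available. Lean on these libraries where they do the work, as an engineer would, in place of code of your own. Each camera call takes 0.05 s, during which the arm holds its last target.

## Working session

There is one attempt and no reset: what is moved stays moved. The work goes in short steps, Python scripts to look and compute and a tool call to move; the robot and the scene stay as the last step left them, time stands still between calls to the robot, and variables do not carry over. Pictures are saved under pics/ and viewed, and the job is handed in when it is done.

Besides the shell and the picture viewer there is one more tool, called after "Request:" by a JSON object that holds its "op" and its "data", one argument or row to a line. apply_moves: Moves the arm, as the interface text tells. Its arguments: {"type":"object","properties":{"deltas":{"type":"string"},"gripper":{"type":"number"},"squeeze":{"type":"number"}},"required":["deltas"]}

```bash
mkdir -p pics; cat > h.py <<'E'
import numpy as np, cv2
from station import readout, viewer, job, arm
def grab(n,f):
    d=viewer.grab_frame(n); cv2.imwrite('pics/'+f,cv2.cvtColor(d['image'],cv2.COLOR_RGB2BGR)); np.savez('pics/'+f+'.npz',**{k:d[k] for k in('camera_matrix','cam_to_world')}); return d
def ray(d,u,v):
    K=np.array(d['camera_matrix']);T=np.array(d['cam_to_world'])
    p=np.linalg.solve(K,[u,v,1.]); r=T[:3,:3]@np.array([p[0],-p[1],-p[2]]); return T[:3,3],r
def atz(d,u,v,z):
    o,r=ray(d,u,v); return o+r*(z-o[2])/r[2]
def proj(d,P):
    K=np.array(d['camera_matrix']);T=np.array(d['cam_to_world'])
    c=T[:3,:3].T@(np.array(P)-T[:3,3]); q=K@np.array([c[0],-c[1],-c[2]]); return q[:2]/q[2]
E
python3 - <<'E'
from h import *
for n in('scene','top','wrist'):
    d=grab(n,n+'0.png'); print(n,np.round(d['camera_matrix'],1).tolist(),np.round(d['cam_to_world'],3).tolist(), [k for k in d])
    for q in('feed_ball','done_ball','sorter','press_tab','gate','vial_2','black_tape','pliers_green'):
        try:
            for r in viewer.silhouettes(n,q)[:3]:
                ys,xs=np.nonzero(r['region']); print(q,round(r['conf'],2),r['extent'],xs.mean().round(1),ys.mean().round(1))
        except Exception as e: print(q,e)
s=readout.get_state(); print(s)
E
```

```text
scene [[422.7, 0.0, 255.6], [0.0, 422.7, 190.2], [0.0, 0.0, 1.0]] [[-0.17, -0.539, 0.825, 1.415], [0.985, -0.079, 0.152, 0.503], [-0.017, 0.838, 0.545, 0.719], [0.0, 0.0, 0.0, 1.0]] ['image', 'camera_matrix', 'cam_to_world']
feed_ball 0.58 [218.5, 186.6, 12.6, 14.8] 223.3 191.9
feed_ball 0.48 [213.7, 177.3, 13.0, 10.7] 218.8 179.6
feed_ball 0.46 [237.6, 164.9, 10.0, 12.1] 240.6 171.9
done_ball 0.61 [306.6, 182.0, 11.1, 12.3] 314.4 187.6
done_ball 0.48 [323.2, 212.0, 9.6, 12.3] 326.5 218.0
sorter 0.9 [151.4, 191.8, 158.0, 80.4] 225.9 229.7
press_tab 0.94 [187.3, 202.9, 81.7, 23.6] 228.8 215.4
gate 0.81 [189.8, 201.4, 80.8, 25.5] 228.5 215.2
gate 0.17 [150.9, 189.9, 151.5, 82.4] 225.8 229.7
vial_2 0.69 [255.3, 247.6, 7.9, 21.6] 259.4 260.0
black_tape 0.6 [295.3, 241.9, 22.3, 20.9] 304.8 252.7
black_tape 0.41 [219.2, 186.2, 10.9, 13.7] 222.9 192.3
pliers_green 0.61 [296.0, 244.0, 21.6, 17.0] 304.9 252.6
pliers_green 0.6 [233.2, 188.2, 44.5, 8.7] 254.2 191.9
top [[421.3, 0.0, 251.9], [0.0, 421.3, 190.5], [0.0, 0.0, 1.0]] [[0.005, 0.982, -0.191, 0.303], [-1.0, 0.007, 0.012, 0.34], [0.013,
[... 1002 characters left out ...]
_world']
done_ball 0.65 [350.5, 0.0, 35.6, 36.6] 367.0 16.0
{'t': 1.35, 'q': array([ 1.57007930e+00,  3.58603264e-01,  1.18946171e-02, -3.77887666e-05,
       -1.22413068e+00, -2.88093536e-01]), 'qd': array([ 0.0009324 ,  0.00024904, -0.00015812, -0.00099686,  0.00078299,
        0.00273864]), 'joint_efforts': array([-3.76331798e-05, -5.82382429e+01,  2.93289024e+01,  7.00212345e+00,
        1.22912377e-02, -1.67367551e-05]), 'eef_pos': array([0.19225053, 0.64699921, 0.22654997]), 'ee_rot': array([ 3.14157079e+00, -5.13221838e-05, -1.85961973e+00]), 'force': array([-0.67050163, -0.07874196,  0.7981429 ]), 'moment': array([ 0.0154281 , -0.00595719, -0.00346309]), 'width': 0.08744139774319981}
```

```bash
python3 - <<'E'
import cv2
a=cv2.imread('pics/top0.png'); cv2.imwrite('pics/t1.png',cv2.resize(a[80:290,140:380],None,fx=3.3,fy=2.8,interpolation=cv2.INTER_CUBIC))
a=cv2.imread('pics/scene0.png'); cv2.imwrite('pics/s1.png',cv2.resize(a[150:290,140:340],None,fx=4,fy=4,interpolation=cv2.INTER_CUBIC))
E
```

```text
(no output)
```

View pics/top0.png

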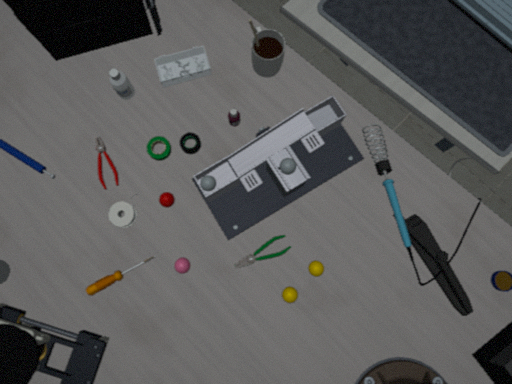

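View pics/t1.png

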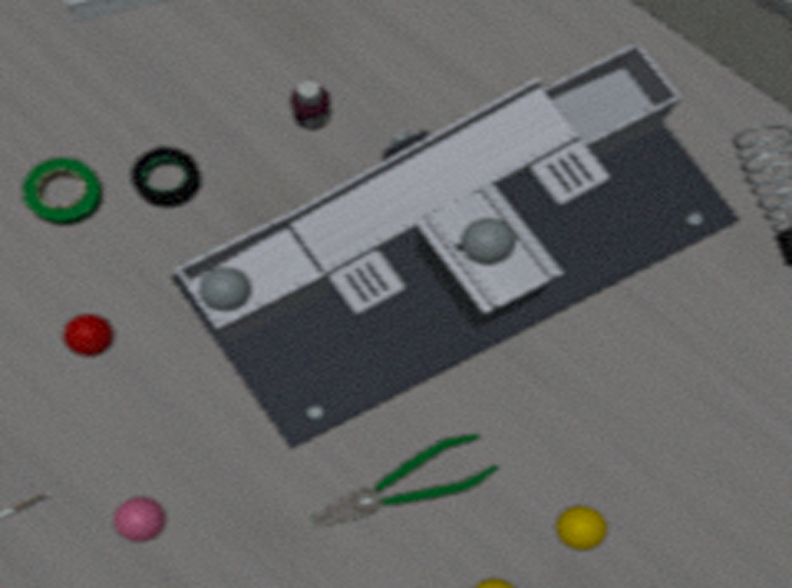

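View pics/s1.png

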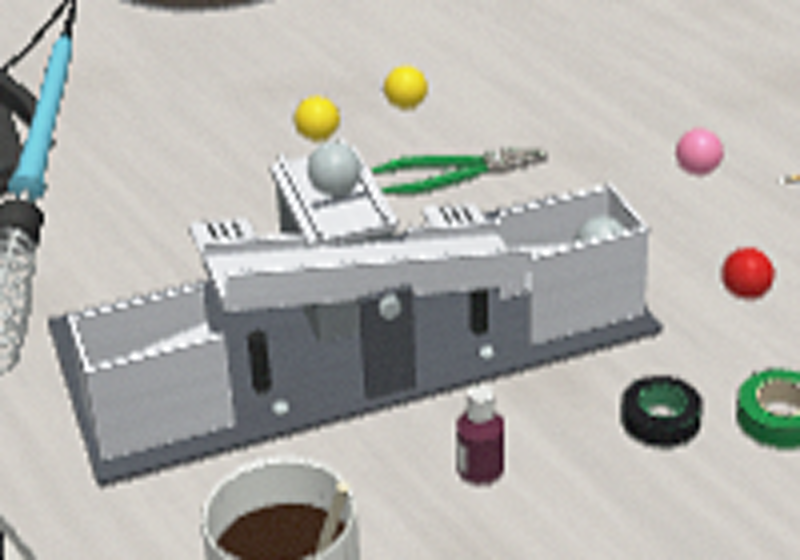

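```bash
cat >> h.py <<'E'
class D(dict): pass
def load(f): return dict(np.load('pics/'+f+'.npz'))
def S(pose,p):
    c,s=np.cos(pose[2]),np.sin(pose[2]); p=np.array(p)/1000.
    return np.array([pose[0]+c*p[0]-s*p[1],pose[1]+s*p[0]+c*p[1],p[2]])
def Sinv(pose,P):
    c,s=np.cos(pose[2]),np.sin(pose[2]); d=np.array(P[:2])-pose[:2]
    return np.array([c*d[0]+s*d[1],-s*d[0]+c*d[1],P[2]])*1000
E
python3 - <<'E'
from h import *
from scipy.optimize import least_squares
t,s=load('top0.png'),load('scene0.png')
obs=[(t,228.5,239.6,(-85,190,8)),(t,363.6,157.5,(-85,-190,8)),(t,287.6,166,(-38,0,115)),
(s,223.7,192,(-38,0,115)),(s,165,271.2,(85,-190,8)),(s,305,232,(85,190,8))]
f=lambda p:np.concatenate([proj(d,S(p,P))-[u,v] for d,u,v,P in obs])
r=least_squares(f,[.4,.2,.5],loss='soft_l1'); p=r.x
print(p,np.round(f(p).reshape(-1,2),1).tolist()); np.save('pose.npy',p)
for z in(.096,.1,.104): print('Rtab',Sinv(p,atz(t,312.7,142.1,z)).round(1), 'scene', Sinv(p,atz(s,140+225/4,150+230/4,z)).round(1))
print('ball',Sinv(p,atz(t,287.6,166,.115)).round(1),Sinv(p,atz(s,223.7,192,.115)).round(1),S(p,(-38,0,115)))
print('done',Sinv(p,atz(t,207.8,183,.056)).round(1))
print('tab', S(p,(-9,-80,100)))
print('yellow',[atz(t,u,v,.018).round(3) for u,v in((316,268),(290,295))],'pl',atz(t,261,253,.005))
for n in(-1,0,1): pass
print([a for a in dir(arm) if a[0]!='_'])
E
```

```text
[0.55007766 0.26748715 0.55452024] [[-1.5, -0.4], [-0.5, -1.2], [2.9, 3.4], [-2.0, -1.1], [-0.1, 0.2], [1.3, 0.1]]
Rtab [ -8.5 -78.9  96. ] scene [-18.2 -76.   96. ]
Rtab [ -9.2 -77.6 100. ] scene [-12.5 -77.2 100. ]
Rtab [-10.  -76.4 104. ] scene [ -6.9 -78.3 104. ]
ball [-28.6   1.3 115. ] [-30.9   3.1 115. ] [0.51777184 0.2474788  0.115     ]
done [ 41.  162.5  56. ]
tab [0.58454912 0.19473608 0.1       ]
yellow [array([0.314, 0.183, 0.018]), array([0.254, 0.242, 0.018])] pl [0.34700519 0.3060361  0.005     ]
['Unreachable', 'hold_point_z']
```

```bash
python3 - <<'E'
from h import *
from scipy.optimize import least_squares
t,s=load('top0.png'),load('scene0.png')
B=[(t,228.5,239.6,(-85,190,8),1),(t,363.6,157.5,(-85,-190,8),1),(t,287.6,166,(-38,0,115),0),
(s,223.7,192,(-38,0,115),0),(s,165,271.2,(85,-190,8),1),(s,305,232,(85,190,8),1)]
f=lambda p:np.concatenate([proj(d,S(p,np.array(P)+[k*p[3]*1000,0,0]))-[u,v] for d,u,v,P,k in B])
r=least_squares(f,[.4,.2,.5,0]); p=r.x
print(p,np.round(f(p).reshape(-1,2),1).tolist()); np.save('pose.npy',p[:3])
for z in(.096,.1,.104): print('Rtab',Sinv(p,atz(t,312.7,142.1,z)).round(1), 'scene', Sinv(p,atz(s,140+225/4,150+230/4,z)).round(1))
print('ball',Sinv(p,atz(t,287.6,166,.115)).round(1),Sinv(p,atz(s,223.7,192,.115)).round(1),atz(t,287.6,166,.115),atz(s,223.7,192,.115))
print('done',Sinv(p,atz(t,207.8,183,.056)).round(1))
print('tab', atz(t,312.7,142.1,.1))
im=cv2.imread('pics/top0.png'); im=cv2.resize(im,None,fx=3,fy=3)
for P in[(-81,30,94),(-81,-30,94),(5,30,94),(5,-30,94),(30,100,80),(30,-100,80),(5,-184,80),(55,-184,80),(5,184,80),(55,184,80),(-19-9,-80,100),(-28,-60,100),(-28,-100,100),(10,-60,100),(10,-100,100)]:
    u,v=proj(t,S(p,P))*3+1; cv2.circle(im,(int(u),int(v)),2,(0,0,255),-1)
cv2.imwrite('pics/ov.png',im[240:740,520:1120])
E
```

```text
[ 0.55794404  0.27244326  0.55527193 -0.01171087] [[-0.9, 0.6], [0.1, -0.4], [0.5, -0.3], [-0.8, 0.7], [-0.2, -0.5], [0.9, -0.5]]
Rtab [-17.9 -78.9  96. ] scene [-27.5 -76.1  96. ]
Rtab [-18.6 -77.7 100. ] scene [-21.9 -77.3 100. ]
Rtab [-19.3 -76.5 104. ] scene [-16.2 -78.4 104. ]
ball [-37.9   1.3 115. ] [-40.2   3.1 115. ] [0.52504572 0.25355956 0.115     ] [0.52218496 0.25385377 0.115     ]
done [ 31.8 162.4  56. ]
tab [0.58310125 0.19660652 0.1       ]
```

View pics/ov.png

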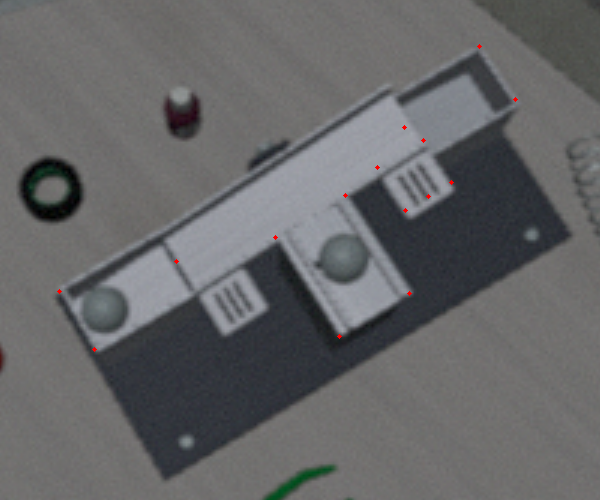

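Request:
{"op": "apply_moves", "data": {
  "deltas": "0 0 0 0.18;0 0 0 0.18;0 0 0 0.18;0 0 0 0.187;0 0 0 0",
  "gripper": 1
}}

```text
t: 1.98
eef_pos: [0.1922, 0.647, 0.2266]
ee_rot: [3.142, -0.0, -2.585]
force: [-0.3, -0.8, -1.1]
width: 0.0434
```

```bash
cat >> h.py <<'E'
from scipy.spatial.transform import Rotation as Ro
def togo(P):
    s=readout.get_state(); R=Ro.from_euler('xyz',s['ee_rot']).as_matrix()
    p=np.load('pose.npy')
    print('t',round(s['t'],2),'rot',np.round(s['ee_rot'],3),'q',np.round(s['q'],2),'sorter tcp',Sinv(p,s['eef_pos']).round(1),'F',np.round(s['force'],2),'w',round(s['width'],4))
    print('delta cm',np.round(R.T@(S(p,P)-s['eef_pos'])*100,2))
E
python3 - <<'E'
from h import *
togo((-19,-82,170))
E
```

```text
t 1.98 rot [ 3.142 -0.    -2.585] q [ 1.57  0.36  0.01 -0.   -1.22 -1.01] sorter tcp [-113.3  511.1  226.6] F [-0.27 -0.81 -1.1 ] w 0.0434
delta cm [ -9.37 -59.32   5.66]
```

Request:
{"op": "apply_moves", "data": {
  "deltas": "-0.9 -5.9 0 0;-0.9 -5.9 0 0;-0.9 -5.9 0 0;-0.9 -5.9 0 0;-0.9 -5.9 0 0;-0.9 -5.9 0 0;-0.9 -5.9 0 0;-0.9 -5.9 0 0;-0.9 -5.9 0 0;-1.2 -6.2 0 0"
}}

```text
t: 3.22
eef_pos: [0.5844, 0.191, 0.227]
ee_rot: [3.142, 0.001, -2.581]
force: [0.6, 1.3, -0.2]
width: -0.0001
```

```bash
python3 - <<'E'
from h import *
togo((-19,-82,130))
E
```

```text
t 3.23 rot [ 3.142e+00  1.000e-03 -2.581e+00] q [ 0.63  0.26 -0.13  0.   -1.18 -0.07] sorter tcp [-20.4 -83.2 227. ] F [ 0.58  1.31 -0.2 ] w -0.0001
delta cm [-0.13  0.12  9.7 ]
```

Request:
{"op": "apply_moves", "data": {
  "deltas": "-0.1 0.1 3 0;0 0 3 0;0 0 3 0;0 0 1.7 0;0 0 0 0;0 0 0 0"
}}

```text
t: 3.98
eef_pos: [0.5844, 0.1944, 0.1208]
ee_rot: [-3.141, 0.002, -2.585]
force: [-0.3, -0.1, 1.0]
width: -0.0002
```

```bash
python3 - <<'E'
from h import *
for n in('scene','top','wrist'): grab(n,n+'1.png')
togo((-19,-82,63))
a=cv2.imread('pics/scene1.png'); b=cv2.imread('pics/top1.png')
cv2.imwrite('pics/c1.png',np.vstack([cv2.resize(a[130:290,140:340],(600,300)),cv2.resize(b[80:290,140:380],(600,300))]))
E
```

```text
t 4.12 rot [-3.142e+00  2.000e-03 -2.586e+00] q [ 0.64  0.35 -0.26  0.   -0.96 -0.08] sorter tcp [-18.9 -80.2 120.8] F [-0.05  0.04 -0.39] w 0.0008
delta cm [ 0.02 -0.18  5.78]
```

View pics/c1.png

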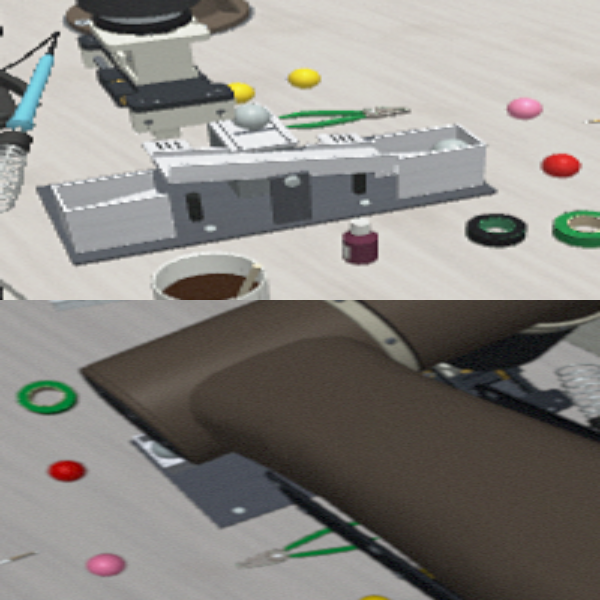

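View pics/wrist1.png

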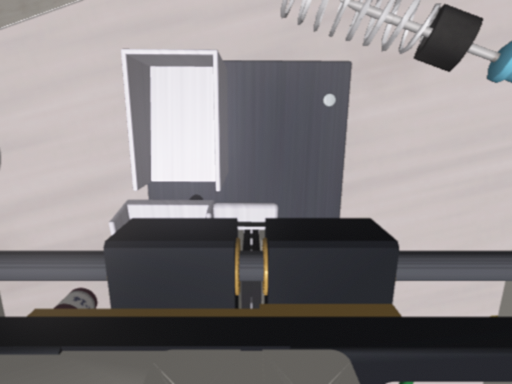

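Request:
{"op": "apply_moves", "data": {
  "deltas": "0.2 -0.3 0.5 0;0 0 0.7 0;0 0 0.7 0;0 0 0.7 0;0 0 0.7 0;0 0 0.7 0;0 0 0 0"
}}

```text
t: 5.0
eef_pos: [0.5831, 0.1902, 0.0787]
ee_rot: [3.141, -0.001, -2.587]
force: [1.0, 0.3, 0.6]
width: 0.0005
```

```bash
python3 - <<'E'
from h import *
togo((-19,-84,63))
E
```

```text
t 5.0 rot [ 3.141e+00 -1.000e-03 -2.587e+00] q [ 0.63  0.39 -0.31 -0.   -0.87 -0.08] sorter tcp [-22.  -83.2  78.7] F [0.97 0.25 0.59] w 0.0005
delta cm [-0.3  -0.08  1.57]
```

Request:
{"op": "apply_moves", "data": {
  "deltas": "0 0 0.6 0;0 0 0.5 0;0 0 0.2 0;0 0 0 0"
}}

```text
t: 5.5
eef_pos: [0.5834, 0.1902, 0.0663]
ee_rot: [-3.142, -0.0, -2.587]
force: [0.0, 0.4, -0.4]
width: 0.0005
```

```bash
python3 - <<'E'
from h import *
togo((-19,-84,63))
grab('scene','scene2.png');grab('wrist','wrist2.png')
a=cv2.imread('pics/scene2.png')
cv2.imwrite('pics/c2.png',cv2.resize(a[130:290,140:340],(750,600)))
E
```

```text
t 5.5 rot [-3.142 -0.    -2.587] q [ 0.63  0.4  -0.32  0.   -0.85 -0.08] sorter tcp [-21.7 -83.3  66.3] F [ 0.04  0.39 -0.38] w 0.0005
delta cm [-0.27 -0.07  0.33]
```

View pics/c2.png

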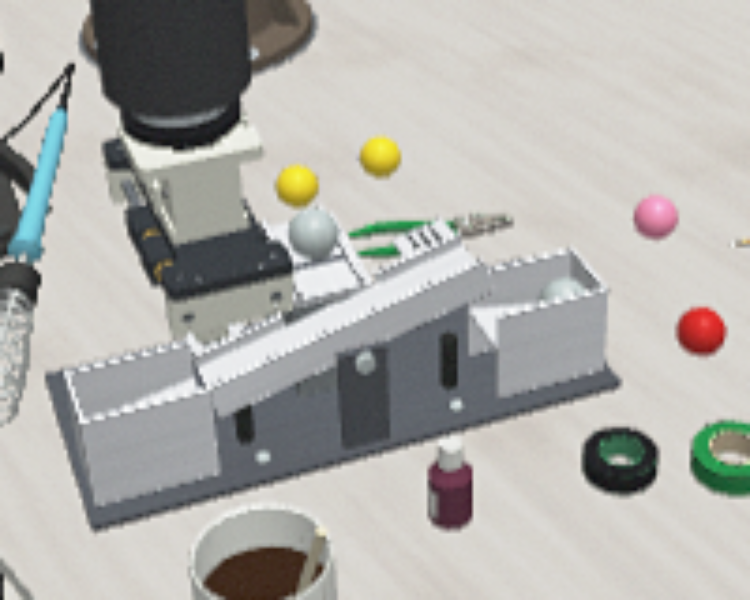

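Request:
{"op": "apply_moves", "data": {
  "deltas": "0 0 0.2 0;0 0 0.2 0;0 0 0 0"
}}

```text
t: 5.98
eef_pos: [0.5838, 0.1905, 0.0641]
ee_rot: [-3.141, 0.001, -2.586]
force: [-4.8, -1.1, 12.3]
width: 0.0006
```

Request:
{"op": "apply_moves", "data": {
  "deltas": "0 0 0 0;0 0 0 0;0 0 -2 0;0 0 -4 0;0 0 -6 0;0 0 0 0"
}}

```text
t: 6.72
eef_pos: [0.5863, 0.1916, 0.1881]
ee_rot: [-3.141, 0.009, -2.586]
force: [-0.4, 0.0, 0.3]
width: 0.0004
```

```bash
python3 - <<'E'
from h import *
d=grab('scene','scene3.png')
for r in viewer.silhouettes('scene','feed_ball')[:3]: print(r['conf'],r['extent'])
togo((-105,1,180))
a=cv2.imread('pics/scene3.png')
cv2.imwrite('pics/c3.png',cv2.resize(a[130:290,140:340],(750,600)))
E
```

```text
0.66 [220.2, 186.2, 11.5, 10.4]
0.41 [211.9, 175.6, 11.2, 9.6]
t 6.83 rot [ 3.141e+00  2.000e-03 -2.587e+00] q [ 0.63  0.29 -0.19 -0.   -1.09 -0.08] sorter tcp [-21.4 -83.2 183.2] F [-1.14  0.22 -0.61] w 0.0007
delta cm [8.36 8.42 0.31]
```

View pics/c3.png

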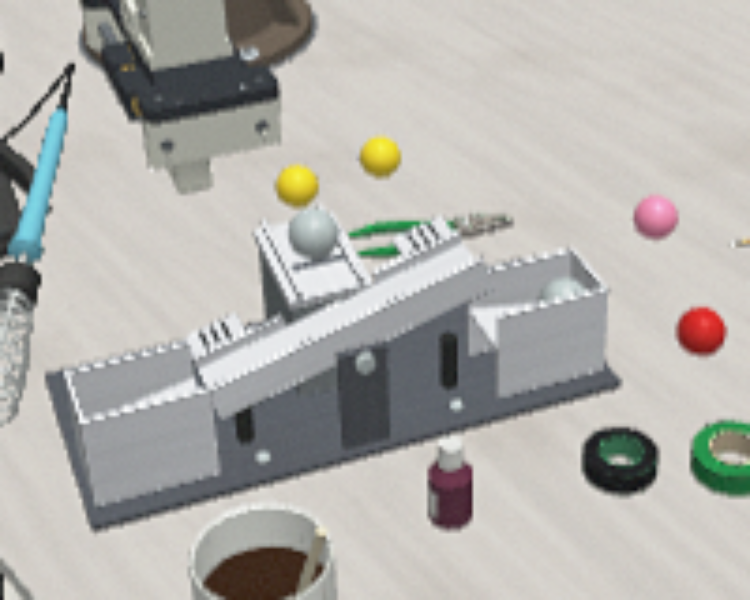

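```bash
python3 - <<'E'
from h import *
d=load('scene3.png'); p=np.load('pose.npy')
for h in(0,20,40,66,80):
  print(h,[((proj(d,S(p,(-21.4+dx,-83.2+dy,183.2+h)))-[140,130])*3.75).round() for dx,dy in((0,0),(20,9.5),(20,-9.5),(97,39),(97,-39))])
E
```

```text
0 [array([190., 188.]), array([213., 200.]), array([184., 206.]), array([294., 252.]), array([168., 281.])]
20 [array([187., 162.]), array([210., 173.]), array([180., 180.]), array([292., 224.]), array([164., 253.])]
40 [array([184., 134.]), array([207., 146.]), array([177., 152.]), array([289., 196.]), array([160., 224.])]
66 [array([180.,  98.]), array([203., 109.]), array([173., 115.]), array([286., 158.]), array([155., 186.])]
80 [array([177.,  78.]), array([201.,  89.]), array([170.,  95.]), array([285., 137.]), array([152., 165.])]
```

```bash
python3 - <<'E'
import cv2
a=cv2.imread('pics/scene3.png')
cv2.imwrite('pics/c4.png',cv2.resize(a[120:210,150:250],None,fx=6,fy=6,interpolation=cv2.INTER_CUBIC))
E
```

```text
(no output)
```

View pics/c4.png

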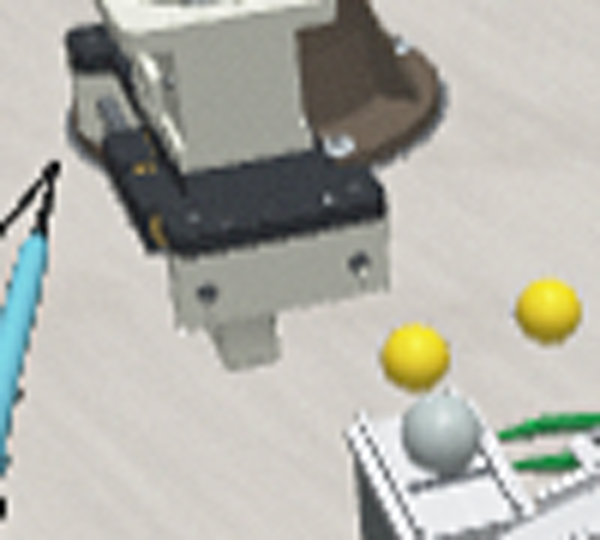

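Request:
{"op": "apply_moves", "data": {
  "deltas": "4.2 4.2 0 0;4.4 4.3 0 0;0 0 1.5 0;0 0 3 0;0 0 2.5 0;0 0 0 0;0 0 0 0"
}}

```text
t: 7.7
eef_pos: [0.4661, 0.2172, 0.1126]
ee_rot: [-3.141, -0.001, -2.587]
force: [-0.6, -0.1, -0.6]
width: 0.0006
```

```bash
python3 - <<'E'
from h import *
togo((-105,1,111))
grab('scene','scene5.png');grab('wrist','wrist5.png')
a=cv2.imread('pics/scene5.png')
cv2.imwrite('pics/c5.png',cv2.resize(a[110:230,150:300],None,fx=5,fy=5,interpolation=cv2.INTER_CUBIC))
E
```

```text
t 7.7 rot [-3.141e+00 -1.000e-03 -2.587e+00] q [ 0.82  0.2  -0.49  0.   -0.87 -0.26] sorter tcp [-107.2    1.5  112.6] F [-0.55 -0.09 -0.58] w 0.0006
delta cm [-0.22 -0.05  0.16]
```

View pics/c5.png

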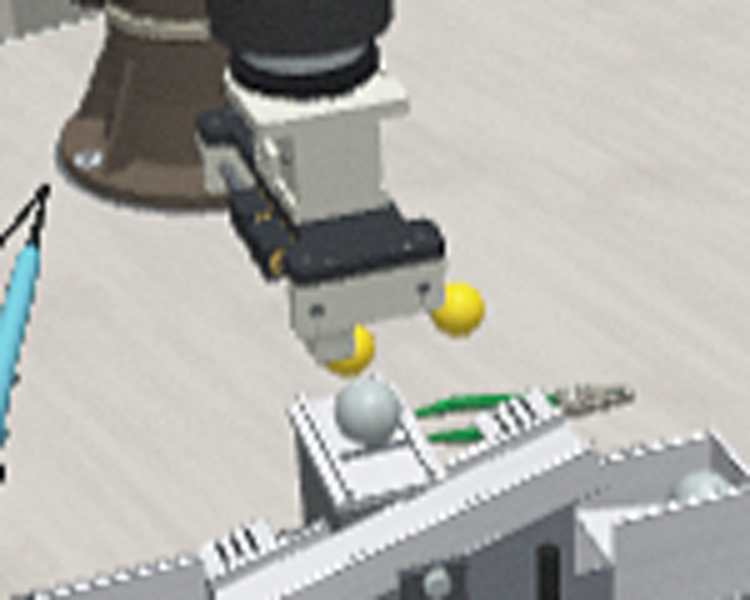

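View pics/wrist5.png

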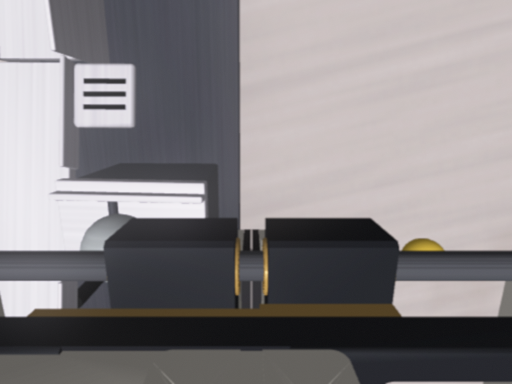

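```bash
python3 - <<'E'
from h import *
d=load('wrist5.png');p=np.load('pose.npy')
for P in((-38,1.5,115),(-38,-16.5,115),(-56,1.5,115),(-38,1.5,133)): print(P,proj(d,S(p,P)).round())
print('top of ball edge px 214: ',[Sinv(p,atz(d,118,214,z)).round(1) for z in(.115,.125)])
E
```

```text
(-38, 1.5, 115) [122. 248.]
(-38, -16.5, 115) [118. 215.]
(-56, 1.5, 115) [156. 248.]
(-38, 1.5, 133) [107. 263.]
top of ball edge px 214:  [array([-37.9, -17. , 115. ]), array([-42.3, -20. , 125. ])]
```

Request:
{"op": "apply_moves", "data": {
  "deltas": "-1 -0.05 0.1 0;-1 0 0 0;-0.5 0 0 0;-0.4 0 0 0;-0.4 0 0 0;0 0 0 0"
}}

```text
t: 8.55
eef_pos: [0.4941, 0.2343, 0.1115]
ee_rot: [-3.142, -0.0, -2.587]
force: [-0.3, 0.7, 0.1]
width: 0.0
```

```bash
python3 - <<'E'
from h import *
togo((-60,1,111))
grab('scene','scene6.png')
a=cv2.imread('pics/scene6.png')
cv2.imwrite('pics/c6.png',cv2.resize(a[130:230,150:300],None,fx=5,fy=5,interpolation=cv2.INTER_CUBIC))
E
```

```text
t 8.55 rot [-3.142 -0.    -2.587] q [ 0.8   0.25 -0.43  0.   -0.89 -0.25] sorter tcp [-74.4   1.2 111.5] F [-0.25  0.67  0.13] w 0.0
delta cm [-1.44 -0.02  0.05]
```

View pics/c6.png

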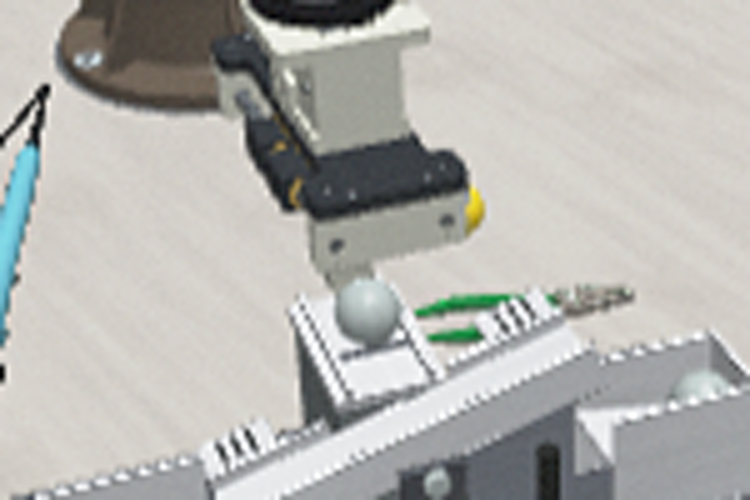

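Request:
{"op": "apply_moves", "data": {
  "deltas": "-0.4 0 0 0;-0.4 0 0 0;-0.4 0 0 0;-0.4 0 0 0"
}}

```text
t: 9.1
eef_pos: [0.5081, 0.243, 0.1116]
ee_rot: [3.142, 0.001, -2.587]
force: [-0.1, 0.4, 0.4]
width: 0.0005
```

```bash
python3 - <<'E'
from h import *
togo((-60,1,111))
grab('scene','scene7.png')
a=cv2.imread('pics/scene7.png')
cv2.imwrite('pics/c7.png',cv2.resize(a[130:290,140:340],(750,600)))
E
```

```text
t 9.1 rot [ 3.142e+00  1.000e-03 -2.587e+00] q [ 0.79  0.28 -0.39  0.   -0.9  -0.24] sorter tcp [-57.9   1.3 111.6] F [-0.1   0.35  0.41] w 0.0005
delta cm [ 0.21 -0.03  0.06]
```

View pics/c7.png

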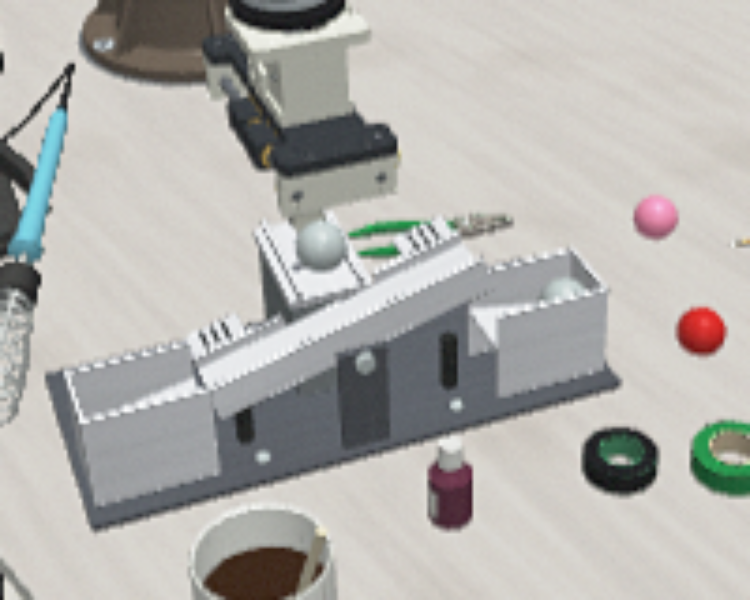

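The ball is at the lip and moving over it; I'll keep pushing.

Request:
{"op": "apply_moves", "data": {
  "deltas": "-0.4 0 0 0;-0.4 0 0 0;-0.4 0 0 0;-0.4 0 0 0;0 0 0 0;0 0 0 0"
}}

```text
t: 9.9
eef_pos: [0.5211, 0.2509, 0.1115]
ee_rot: [-3.142, -0.0, -2.587]
force: [-0.4, -0.6, 0.3]
width: 0.0003
```

```bash
python3 - <<'E'
from h import *
togo((-60,1,111))
grab('scene','scene8.png')
a=cv2.imread('pics/scene8.png')
cv2.imwrite('pics/c8.png',cv2.resize(a[130:290,140:340],(750,600)))
E
```

```text
t 9.9 rot [-3.142 -0.    -2.587] q [ 0.79  0.3  -0.36 -0.   -0.91 -0.23] sorter tcp [-42.7   1.2 111.5] F [-0.36 -0.6   0.32] w 0.0003
delta cm [ 1.73 -0.02  0.05]
```

View pics/c8.png

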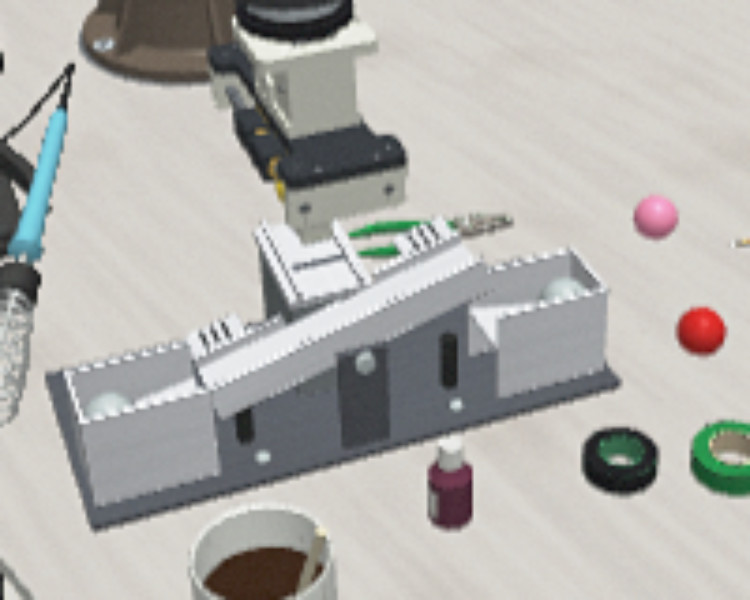

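The ball is in the right chute, at its closed end (crop 108,407). I'll retreat upwards and let it settle.

Request:
{"op": "apply_moves", "data": {
  "deltas": "0.5 0 -2 0;0 0 -4 0;0 0 -4 0;0 0 0 0;0 0 0 0;0 0 0 0;0 0 0 0;0 0 0 0"
}}

```text
t: 10.95
eef_pos: [0.5168, 0.2483, 0.211]
ee_rot: [-3.141, -0.001, -2.587]
force: [-0.1, 0.7, 0.1]
width: 0.0004
```

```bash
python3 - <<'E'
from h import *
p=np.load('pose.npy')
for i in(9,10):
    d=grab('scene',f'scene{i}.png')
    for q in('feed_ball','done_ball'):
        for r in viewer.silhouettes('scene',q)[:4]: print(i,q,round(r['conf'],2),np.round(r['extent'],1))
togo((-60,1,111))
for P in((30,-166,56),(30,166,56)): print(proj(d,S(p,P)))
a=cv2.imread('pics/scene10.png');b=cv2.imread('pics/scene9.png');print(cv2.absdiff(a,b)[200:250,150:190].max())
cv2.imwrite('pics/c10.png',cv2.resize(a[130:290,140:340],(750,600)))
E
```

```text
9 feed_ball 0.66 [151.8 187.6 152.7  83.6]
9 feed_ball 0.62 [164.3 236.5  11.4   3.2]
9 feed_ball 0.42 [234.6 165.1  14.3  12.1]
9 done_ball 0.75 [162.8 235.3  11.    9. ]
9 done_ball 0.61 [306.8 182.8  13.8  10.6]
9 done_ball 0.47 [286.  201.8   7.6  10.6]
10 feed_ball 0.58 [232.1 165.   17.   12.5]
10 feed_ball 0.46 [163.6 234.4  10.5   5. ]
10 done_ball 0.68 [308.4 181.   11.3  11.9]
10 done_ball 0.63 [188.5 187.7  79.9  51.5]
10 done_ball 0.53 [287.2 203.8   6.7   7.5]
10 done_ball 0.51 [154.4 187.  148.4  83.8]
t 11.25 rot [-3.142 -0.    -2.587] q [ 0.79  0.2  -0.24 -0.   -1.13 -0.23] sorter tcp [-47.5   1.2 211.5] F [ 0.15 -0.27  0.75] w 0.0004
delta cm [ 1.25 -0.02 10.05]
[168.22620444 241.98357104]
[291.17144226 210.32539943]
8
```

View pics/c10.png

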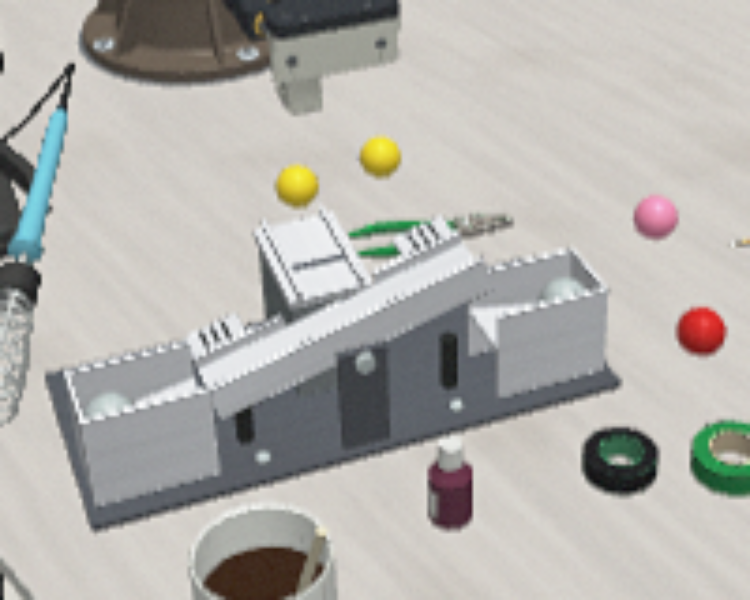

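Both balls lie in their chutes, nothing moves between the last two frames, the gate is over to the right and the arm is clear.

```bash
python3 -c "
from station import job; print(job.job_done())"
```

```text
the job is handed in; nothing more can be done
None
```

The job is done and handed in at about 11 s of the 40 s allowed; no verdict is reported.

- **Gate:** I pressed the right tab down with the shut fingertips. The force rose to about 12 N at a tip height of 64 mm, against about 63 mm expected at the stop. After I let go, the picture showed the gate still fully over and the ball still waiting on the tower.
- **Ball:** I pushed it slowly along the channel at mid height. It went over the lip and the gate into the right chute. I saw it before the push and after it had arrived, but took no picture of it in the trough itself.
- **Last checks:** The fed ball sat at the closed end of the right chute, with no change there between the last two frames beyond image noise. The gate was over to the right and the other ball was still in the left chute. The bottle, tape and pliers looked unmoved, and the arm was clear of everything.
- **What disagreed:**
    - My first pose fit assumed the base plate was centred on the sorter's origin, and it put the balls about 10 mm off. Adding an offset of about 12 mm for the plate brought all points to within about 1 pixel.
    - In the last frames the ball detector also gave some false hits, including the yellow ball and the whole sorter, so I relied on the pictures for the final check.

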